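# Slide the detector carriage to its end stop

### The job

Press the red lock button on the detector carriage down with the fingertips and, keeping it pressed all the way, push the carriage along its rail until it rests against the yellow end stop; then lift the fingers off so the button springs up and the carriage stays locked there. Nothing is to be picked up: do not shift the end stop, and leave the pot, the tin and the copper block where they stand.

Things in the scene. Friction and masses are not known exactly. Their poses are not given: they have to be found in the camera images.
- track: aluminium rail, 44 mm wide, 520 mm long, its top 22 mm above the bench, fixed to the bench. Origin on the bench under the middle of the rail; its y axis runs along the rail in the direction the carriage must slide (towards the yellow stop and the 101 mm high grey lead-brick wall at the rail's end), x across the rail, z up. Its place and yaw vary.
- button_top (a point): centre of the top face of the red lock button (36 mm across the rail by 46 mm along it), 64 mm above the bench when up. It rides on the rear part of the carriage and moves down 8 mm; axes as the track. It stands 12 mm above its grey housing when up, 4 mm when fully down.
- lock_button (a joint): how far the lock button is pressed, m: 0 up (locked), 0.008 fully down. Spring: about 4 N to start it moving, 8 N fully down. A pin under it stands between teeth in the rail and is clear of them from about 0.0035. Let go at the stop (within 3 mm), it springs fully up behind the stop's catch and locks; pushing before pressing jams the pin.
- push_plate (a point): middle of the top edge of the rear face of the upright aluminium plate on the carriage, 86 mm above the bench. The face (96 mm across, square to the rail) lies 29 mm ahead (track +y) of the button's centre, 6 mm ahead of its front edge: fingers on the button push the carriage by bearing on it. Right ahead of it lies the steel detector (45 mm thick, top 85 mm above the bench).
- carriage_front (a point): middle of the carriage's front end face, 30 mm above the bench, 110 mm ahead of the push plate's rear face; this face meets the stop. The blue carriage is 80 mm wide, 170 mm long, 0.8 kg; it slides with about 1.5 N of drag. Axes as the track.
- carriage (a joint): position of the carriage along the rail, m, growing towards the stop; 0 at the start, locked there with 1 mm of play.
- stop_face (a point): middle of the rear face of the yellow end stop (96 mm across, 24 mm along the rail, top 53 mm above the bench), 30 mm above the bench, the face that the carriage meets. Clamped to the rail at a place that varies; slips above about 120 N. Axes as the track: the gap is the distance along track y from carriage_front to here (110 to 190 mm at the start).
- source_pot: loose dark steel pot with a knob, 46 mm diameter, 54 mm high, 0.45 kg; origin under its centre. Leave alone.
- sample_tin: loose aluminium tin with a blue lid, 42 mm diameter, 44 mm high; origin under its centre. Leave alone.
- absorber_block: loose copper block 36 x 36 x 30 mm with a black stub on top (44 mm high in all); origin under its centre. Leave alone.

How it is judged:
By the outcome, as a careful person would: the job done as asked, in the order asked, and still so for the second after the job is handed in, with the robot touching nothing.
It also fails if it takes over 38 s, if anything falls off the work surface, if the arm or the gripper's body presses on something with over 40 N, if the wrist force passes 120 N, or if a joint passes its speed limit or range.

### The arm

A 7-joint arm with a two-finger parallel gripper is mounted at the origin on the work surface. World frame = base frame: x ahead of the robot, y to its left, z up, the work surface at z = 0. Lengths are in m, angles in rad, forces in N, time in s.
With the tool pointing down it reaches from about 0.425 to 0.875 m from the base axis. Payload 4.7 kg.
Tool frame: the origin (TCP) lies midway between the tips of the shut fingers; the grasp point (between the pads) lies ctrl.grasp_offset behind it (ctrl.grasp_offset is the distance from the TCP to the grasp point, in m); z points along the fingers, y is the line along which they close (so a half turn about z gives the same grasp; the last joint's range is limited). The gripper opens to 87 mm and grips with 3 to 60 N. Pads are 19 mm wide; open, the fingers measure 117 mm over their backs; the gripper's body (75 mm by 190 mm) begins 51 mm behind the grasp point.
Start: joints at [-1.263, 0.321, -0.07, 1.45, 0.023, 1.371, -0.057], TCP at [0.188, 0.622, 0.223] pointing down, gripper open.
Joint ranges: [-2.86, 2.86], [-0.3, 2.09], [-1.38, 1.24], [0.06, 2.45], [-1.56, 4.7], [0.09, 2.05], [-2.69, 2.69]. Speed limits (rad/s): [2.57, 2.57, 3.14, 3.14, 3.14, 3.14, 3.14].

### API

Orientations are given as a rotation vector (axis times angle).
In Python, from bench import ctrl gives the robot as it stands. The module is installed in compiled form; this text tells all that it offers.
- The arm moves only by the tool jog_arm, never from a script. Its argument "moves" is one flat list of numbers, 7 for each row, row after row: the shift along the tool's x, y, z in units of 30 cm (1.0 is 30 cm), then the turn, a rotation vector about the tool's x, y, z in units of 60 degrees (1.0 is 60 degrees), then the gripper's target within -1 to 1 (fully open at 1, half-way at 0, shut at -1). In form: [x, y, z, wx, wy, wz, fingers, x, y, z, wx, wy, wz, fingers, ...]. A call has exactly 8 rows; each row is the pose to reach, as a shift and turn from the pose commanded when the call began, along the tool's axes at that moment; what a row does not reach only later rows make up. A row lasts 1/8 s, in which the tool goes at most 62.5 mm and 10.7 degrees, less where a joint would pass 70% of its speed; a pose out of reach is approached as far as the arm can. A call with a number of a shift or a turn outside -1 to 1 is refused whole. A call with a gripper value outside its range is refused whole. The fingers move at their own pace and stop on an object; "newtons" is the grip in N (left out, the last holds). Time passes only in rows, so rows that repeat a pose let the fingers close, or fill a call up. It gives the time, the measured TCP pose, the force, the opening and the grip force at its end, in the units of the state.
- ctrl.get_state(): the state, without advancing time (a new reading comes with each control period).
- ctrl.get_image(name): name is "side" or "top" or "wrist"; returns a dict with "pixels" (480x640x3 uint8, red, green, blue), "fx", "fy", "cx", "cy" (pixels), "dist" ([k1, k2, p1, p2, k3] as OpenCV has them; the pictures are not rectified), "xyz" and "rotation" of the camera in the world; the wrist camera has in their place "tool_from_camera" (4x4, takes a point from camera to tool coordinates, whose origin is the TCP and whose axes are the flange's). Camera axes: x right, y up, looking along -z (the intrinsics and any distortion apply to the point x, -y, -z); pixel columns grow to the right and rows downward; lengths in m; the calibration is good to about 2 mm. A picture is of the moment at which its call begins: read the wrist's pose just before it. There is no depth.
- ctrl.close_job(): hands the job in; it is judged then, once.
The state is a dict: "time": time; "joint_positions": joint angles; "qd": joint speeds; "joint_torque": joint torques, N m; "position": TCP position; "tool_rot": TCP orientation; "ft_force": force on the tool from outside, world axes, zero at the start; "torque": the same for the moment, N m; "grip_width": opening from 0.0 (shut) to 1.0 (fully open); "grip_force": force on a finger pad.
Only numpy, scipy, OpenCV 4.12 (cv2) and the standard library are available. Lean on these libraries where they do the work, as an engineer would, in place of code of your own. Each camera call takes 0.05 s, during which the arm holds its last target. There are 200 camera calls.

## Working session

There is one attempt and no reset: what is moved stays moved. The work goes in short steps, Python scripts to look and compute and a tool call to move; the robot and the scene stay as the last step left them, time stands still between calls to the robot, and variables do not carry over. Pictures are saved under pics/ and viewed, at most 10 in all, crops included, and the job is handed in when it is done.

Besides the shell and the picture viewer there is one more tool, called after "Call:" as name(argument=value, ...), one argument or row to a line, values as JSON. jog_arm: Moves the arm, as the interface text tells. Its arguments: {"type":"object","properties":{"moves":{"type":"array"},"newtons":{"type":"number"}},"required":["moves"]}

```bash
mkdir -p pics; python3 - <<'E'
from bench import ctrl
import cv2,pickle
print(ctrl.get_state(), ctrl.grasp_offset)
for n in("side","top","wrist"):
    im=ctrl.get_image(n); pickle.dump(im,open(f"{n}0.pkl","wb"))
    cv2.imwrite(f"pics/{n}0.png",im["pixels"][...,::-1])
    print(n,{k:v for k,v in im.items() if k!="pixels"})
E
```

```text
{'time': 0.0, 'joint_positions': array([-1.26289092,  0.32181874, -0.07007083,  1.45166441,  0.02258875,
        1.37077403, -0.05690241]), 'qd': array([ 1.78094081e-04, -8.37647107e-06,  6.25647344e-04,  3.84951616e-04,
        1.02406331e-03,  1.48302094e-03,  7.82180995e-04]), 'joint_torque': array([ 9.40347900e-05, -4.91272581e+01, -4.03944310e-01, -3.12539828e+01,
       -6.40263199e-02,  4.35084407e-02,  1.66211571e-04]), 'position': array([0.18813289, 0.62161289, 0.22146947]), 'tool_rot': array([-4.59803570e-01, -3.10757325e+00,  2.93519466e-03]), 'ft_force': array([ 0.63313287,  0.17752878, -0.18584451]), 'torque': array([ 0.02617827,  0.01024075, -0.10300382]), 'grip_force': 0.0, 'grip_width': 0.9985634628238903} 0.0187
side {'fx': 434.0061088799348, 'fy': 434.0061088799348, 'cx': 314.709396765561, 'cy': 231.8972896807672, 'dist': array([-0.07975709,  0.        ,  0.        ,  0.        ,  0.        ]), 'xyz': array([ 0.2611327 , -0.28955747,  0.53409295]), 'rotation': array([ 0.80061549, -0.28609064, -0.66621978])}
top {'fx': 538.7658665890549, 'fy': 538.7658665890549, 'cx': 322.36113865335665, 'cy': 243.247760112825, 'dist': array([-0.14815986,  0.        ,  0.        ,  0.        ,  0.        ]), 'xyz': array([0.49404062, 0.087087  , 0.77998631]), 'rotation': array([ 0.05504804, -0.09455873, -1.54251508])}
wrist {'fx': 346.0469147715365, 'fy': 346.0469147715365, 'cx': 319.50402835937257, 'cy': 242.43976755926604, 'dist': array([0.01678474, 0.        , 0.        , 0.        , 0.        ]), 'tool_from_camera': array([[-3.65137349e-04,  9.61307706e-01,  2.75476606e-01,
         7.51666213e-02],
       [ 9.99999875e-01,  4.45363808e-04, -2.28674073e-04,
         1.00638000e-04],
       [-3.42513459e-04,  2.75476488e-01, -9.61307748e-01,
        -1.61417989e-01],
       [ 0.00000000e+00,  0.00000000e+00,  0.00000000e+00,
         1.00000000e+00]])}
```

View pics/top0.png

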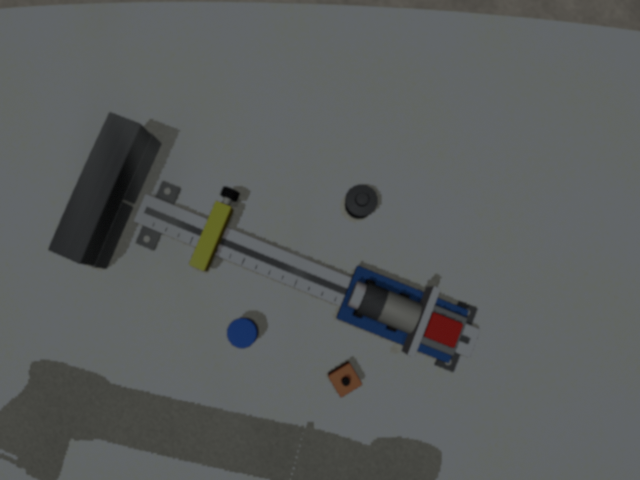

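View pics/side0.png

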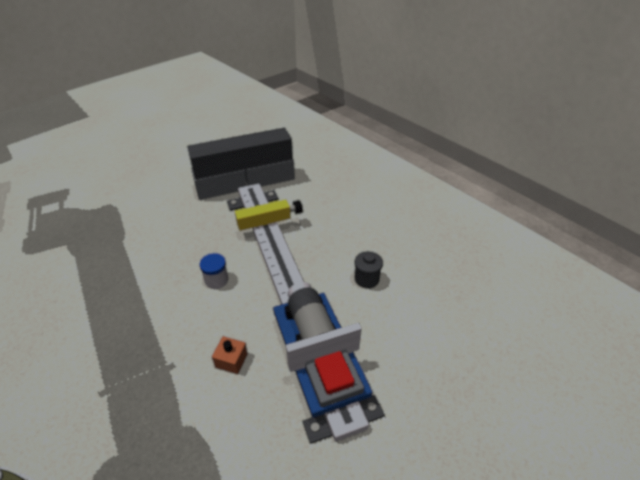

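The top view shows the red button at (443,330), the yellow stop at (212,237), and the rail running left and slightly up. The side view shows the button at (335,372) and the stop at (263,215), and nothing obstructs the rail. Next I'll measure these points.

```bash
cat > h.py <<'E'
import numpy as np,cv2,pickle
from scipy.spatial.transform import Rotation as R
def K(im): return np.array([[im["fx"],0,im["cx"]],[0,im["fy"],im["cy"]],[0,0,1.]])
def ray(im,uv,z,Rm=None,t=None):
    if Rm is None: Rm=R.from_rotvec(im["rotation"]).as_matrix(); t=im["xyz"]
    p=cv2.undistortPoints(np.float64(uv).reshape(-1,1,2),K(im),im["dist"])[:,0]
    d=np.c_[p[:,0],-p[:,1],-np.ones(len(p))]@Rm.T
    return t+d*((z-t[2])/d[:,2])[:,None]
def proj(im,P):
    Rm=R.from_rotvec(im["rotation"]).as_matrix(); c=(np.atleast_2d(P)-im["xyz"])@Rm
    return cv2.projectPoints(c*[1,-1,-1],np.zeros(3),np.zeros(3),K(im),im["dist"])[0][:,0]
def mask(im,c):
    h=cv2.cvtColor(im["pixels"],cv2.COLOR_RGB2HSV)
    if c=="r": m=((h[...,0]<5)|(h[...,0]>174))&(h[...,1]>190)&(h[...,2]>90)
    else: m=(abs(h[...,0].astype(int)-28)<6)&(h[...,1]>150)&(h[...,2]>60)
    n,l,s,ce=cv2.connectedComponentsWithStats(m.astype(np.uint8)); k=1+s[1:,4].argmax()
    return l==k,ce[k],s[k]
E
python3 - <<'E'
from h import *
for n in("top","side"):
    im=pickle.load(open(n+"0.pkl","rb"))
    for c,z in(("r",.064),("y",.053)):
        m,ce,s=mask(im,c); pts=np.argwhere(m)[:,::-1].astype(np.float64)
        P=ray(im,pts,z)[:,:2]; r=cv2.minAreaRect((P*1000).astype(np.float32))
        print(n,c,ce.round(1),s[4],"centroid",P.mean(0).round(4),"rect mm",np.round(r[0],1),np.round(r[1],1),round(r[2],1))
E
```

```text
top r [443.3 329.8] 674 centroid [ 0.4512 -0.095 ] rect mm [451.3 -95. ] [40.5 30.4] 69.3
top y [211.5 233.6] 1005 centroid [0.5731 0.2206] rect mm [571.3 222.3] [22.9 92.1] 69.5
side r [333.6 371.3] 941 centroid [ 0.4498 -0.0966] rect mm [450.2 -95.9] [44.2 34.2] 69.0
side y [262.3 214.3] 942 centroid [0.5623 0.2103] rect mm [563.4 209.6] [52.5 92.2] 69.1
```

Call:
jog_arm(
  moves=[-0.12, -0.07, 0, 0, 0, 0.01, -1, -0.24, -0.14, 0, 0, 0, 0.02, -1, -0.37, -0.22, 0, 0, 0, 0.03, -1, -0.5, -0.3, 0, 0, 0, 0.04, -1, -0.63, -0.37, 0.02, 0, 0, 0.05, -1, -0.76, -0.45, 0.04, 0, 0, 0.06, -1, -0.88, -0.52, 0.06, 0, 0, 0.065, -1, -0.98, -0.58, 0.07, 0, 0, 0.065, -1],
  newtons=40,
)

```text
time: 1.15
position: [0.4202, 0.3686, 0.201]
tool_rot: [-0.567, -3.09, 0.001]
ft_force: [0.7, 0.1, 1.0]
grip_width: 0.174
grip_force: 0.0
```

```bash
cat >> h.py <<'E'
U=np.array([np.cos(np.radians(69.3)),np.sin(np.radians(69.3)),0])
def shift(s,T):
    Rm=R.from_rotvec(s["tool_rot"]).as_matrix()
    d=Rm.T@(np.array(T)-s["position"])
    yaw=np.degrees(np.arctan2(Rm[1,1],Rm[0,1])); tilt=np.degrees(np.arccos(-Rm[2,2]))
    print(s["time"],"pos",s["position"].round(4),"units",(d/.3).round(3),"yaw y",yaw.round(2),"turn z units",((yaw-69.3)/60).round(4),"tilt",tilt.round(2),"F",s["ft_force"].round(2),"grip",round(s["grip_width"],3))
E
python3 - <<'E'
from h import *
from bench import ctrl
shift(ctrl.get_state(),[.454,-.0875,.12])
E
```

```text
1.15 pos [0.4202 0.3686 0.201 ] units [-0.645 -1.381  0.271] yaw y 69.19 turn z units -0.0018 tilt 0.04 F [0.65 0.09 1.02] grip 0.174
```

Call:
jog_arm(
  moves=[-0.05, -0.12, 0, 0, 0, 0, -1, -0.1, -0.24, 0, 0, 0, 0, -1, -0.17, -0.37, 0, 0, 0, 0, -1, -0.24, -0.5, 0, 0, 0, 0, -1, -0.3, -0.63, 0.0, 0, 0, 0, -1, -0.37, -0.76, 0.0, 0, 0, 0, -1, -0.43, -0.88, 0.0, 0, 0, 0, -1, -0.48, -0.98, 0, 0, 0, 0, -1],
)

```text
time: 2.15
position: [0.4497, 0.0428, 0.2015]
tool_rot: [-0.567, -3.09, -0.0]
ft_force: [0.6, -0.3, 0.8]
grip_width: 0.006
grip_force: 0.0
```

```bash
python3 - <<'E'
from h import *
from bench import ctrl
shift(ctrl.get_state(),[.454,-.0875,.11])
E
```

```text
2.15 pos [0.4497 0.0428 0.2015] units [-0.168 -0.401  0.305] yaw y 69.21 turn z units -0.0016 tilt 0.01 F [ 0.65 -0.35  0.82] grip 0.006
```

Call:
jog_arm(
  moves=[-0.03, -0.07, 0.03, 0, 0, 0, -1, -0.07, -0.16, 0.08, 0, 0, 0, -1, -0.11, -0.25, 0.15, 0, 0, 0, -1, -0.14, -0.33, 0.22, 0, 0, 0, -1, -0.16, -0.38, 0.28, 0, 0, 0, -1, -0.168, -0.4, 0.305, 0, 0, 0, -1, -0.168, -0.4, 0.305, 0, 0, 0, -1, -0.168, -0.4, 0.305, 0, 0, 0, -1],
)

```text
time: 3.15
position: [0.4551, -0.0847, 0.1107]
tool_rot: [0.563, 3.09, 0.001]
ft_force: [0.3, -0.4, 0.2]
grip_width: 0.006
grip_force: 0.0
```

```bash
python3 - <<'E'
from h import *
from bench import ctrl
s=ctrl.get_state(); shift(s,[.454,-.0875,.062])
im=ctrl.get_image("wrist"); cv2.imwrite("pics/w1.png",im["pixels"][...,::-1])
a=ctrl.get_image("side"); cv2.imwrite("pics/s1.png",cv2.resize(a["pixels"][250:450,220:460,::-1],None,fx=3,fy=3))
Rt=R.from_rotvec(s["tool_rot"]).as_matrix(); T=im["tool_from_camera"]
Rm=Rt@T[:3,:3]; t=s["position"]+Rt@T[:3,3]
m,ce,st=mask(im,"r"); P=ray(im,np.argwhere(m)[:,::-1],.064,Rm,t)
r=cv2.minAreaRect((P[:,:2]*1000).astype(np.float32)); print(ce,st,P.mean(0),r)
E
```

```text
3.15 pos [ 0.4551 -0.0847  0.1107] units [ 0.    -0.01   0.162] yaw y 69.34 turn z units 0.0007 tilt 0.06 F [ 0.28 -0.44  0.18] grip 0.006
[300.45109356 259.27976914] [ 266  236   72   52 3292] [ 0.44688109 -0.09428978  0.064     ] ((448.8462829589844, -94.02899169921875), (44.6514892578125, 34.268436431884766), 69.30764770507812)
```

View pics/w1.png

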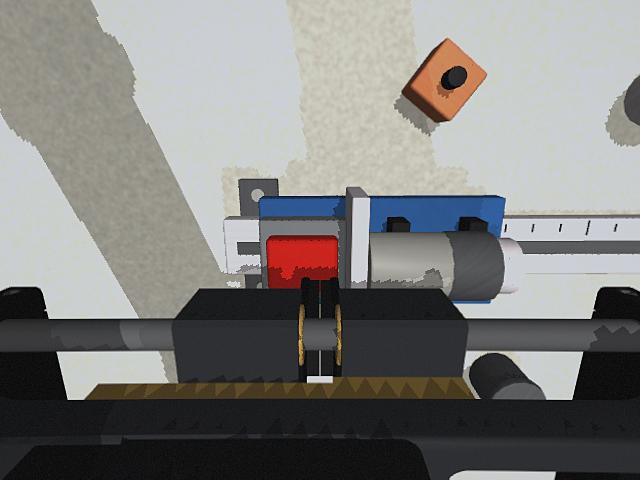

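View pics/s1.png

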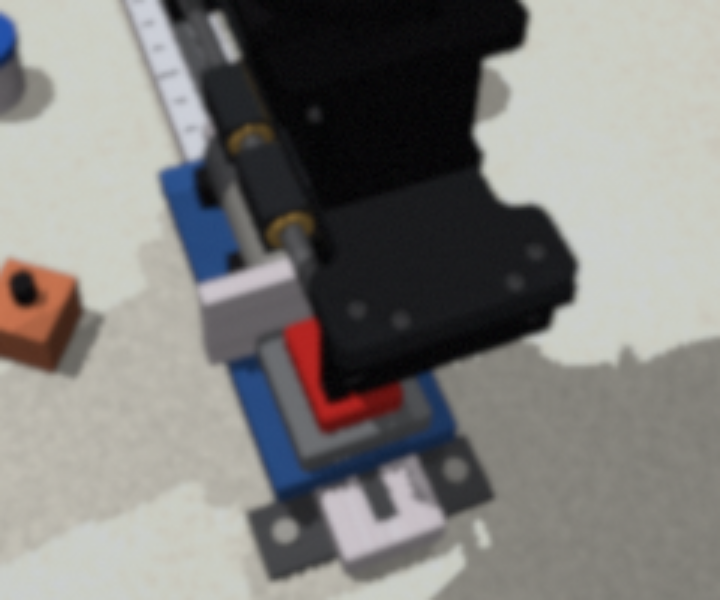

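The wrist view shows the shut fingers at about (320,300), over the front half of the button at (300,260) and clear of the plate at (357,240). All three measurements of the button agree to about 2 mm. I'll back off 4 mm and press.

Call:
jog_arm(
  moves=[0, -0.015, 0.04, 0, 0, 0, -1, 0, -0.015, 0.09, 0, 0, 0, -1, 0, -0.015, 0.13, 0, 0, 0, -1, 0, -0.015, 0.15, 0, 0, 0, -1, 0, -0.015, 0.16, 0, 0, 0, -1, 0, -0.015, 0.17, 0, 0, 0, -1, 0, -0.015, 0.18, 0, 0, 0, -1, 0, -0.015, 0.18, 0, 0, 0, -1],
)

```text
time: 4.25
position: [0.4524, -0.0896, 0.0565]
tool_rot: [-0.565, -3.089, -0.001]
ft_force: [-5.0, 0.4, 8.4]
grip_width: 0.004
grip_force: 3.8
```

```bash
python3 - <<'E'
from h import *
from bench import ctrl
s=ctrl.get_state(); shift(s,[.454,-.0875,.056]); print(s["torque"])
E
```

```text
4.25 pos [ 0.4524 -0.0896  0.0565] units [-0.003  0.009  0.002] yaw y 69.27 turn z units -0.0006 tilt 0.1 F [-4.99  0.4   8.41] grip 0.004
[ 0.123298    1.10352629 -0.00753022]
```

Call:
jog_arm(
  moves=[0, 0, 0.003, 0, 0, 0, -1, 0, 0, 0.006, 0, 0, 0, -1, 0, 0, 0.009, 0, 0, 0, -1, 0, 0, 0.009, 0, 0, 0, -1, 0, 0.01, 0.01, 0, 0, 0, -1, 0, 0.02, 0.01, 0, 0, 0, -1, 0, 0.03, 0.01, 0, 0, 0, -1, 0, 0.03, 0.01, 0, 0, 0, -1],
)

```text
time: 5.25
position: [0.4562, -0.0798, 0.0561]
tool_rot: [-0.564, -3.088, -0.006]
ft_force: [-13.2, 3.9, 29.5]
grip_width: 0.008
grip_force: 14.9
```

```bash
python3 - <<'E'
from h import *
from bench import ctrl
s=ctrl.get_state(); shift(s,[.454,-.0875,.056]); print(s["torque"], "Falong",s["ft_force"]@U)
E
```

```text
5.25 pos [ 0.4562 -0.0798  0.0561] units [-0.002 -0.027  0.   ] yaw y 69.3 turn z units -0.0001 tilt 0.24 F [-13.23   3.92  29.52] grip 0.008
[ 0.96149559  2.86207376 -0.00332048] Falong -1.0114296803085692
```

Call:
jog_arm(
  moves=[0.002, 0.01, -0.001, 0, 0, 0, -1, 0.003, 0.025, -0.002, 0, 0, 0, -1, 0.003, 0.045, -0.002, 0, 0, 0, -1, 0.003, 0.07, -0.002, 0, 0, 0, -1, 0.003, 0.1, -0.002, 0, 0, 0, -1, 0.003, 0.13, -0.002, 0, 0, 0, -1, 0.003, 0.15, -0.002, 0, 0, 0, -1, 0.003, 0.16, -0.002, 0, 0, 0, -1],
)

```text
time: 6.25
position: [0.4729, -0.0349, 0.0562]
tool_rot: [-0.564, -3.09, -0.004]
ft_force: [-8.7, 1.4, 22.1]
grip_width: 0.004
grip_force: 11.1
```

```bash
python3 - <<'E'
from h import *
from bench import ctrl
s=ctrl.get_state(); shift(s,[.454,-.0875,.056]); print(s["torque"], "Falong",s["ft_force"]@U, "along",(s["position"]-[.4505,-.095,0])@U)
im=ctrl.get_image("top"); cv2.imwrite("pics/t2.png",cv2.resize(im["pixels"][180:390,180:490,::-1],None,fx=2.5,fy=2.5))
E
```

```text
6.25 pos [ 0.4729 -0.0349  0.0562] units [-0.003 -0.186  0.   ] yaw y 69.3 turn z units 0.0001 tilt 0.15 F [-8.7   1.44 22.09] grip 0.004
[0.36544511 2.05453399 0.02083966] Falong -1.730827412660552 along 0.0641299200524843
```

View pics/t2.png

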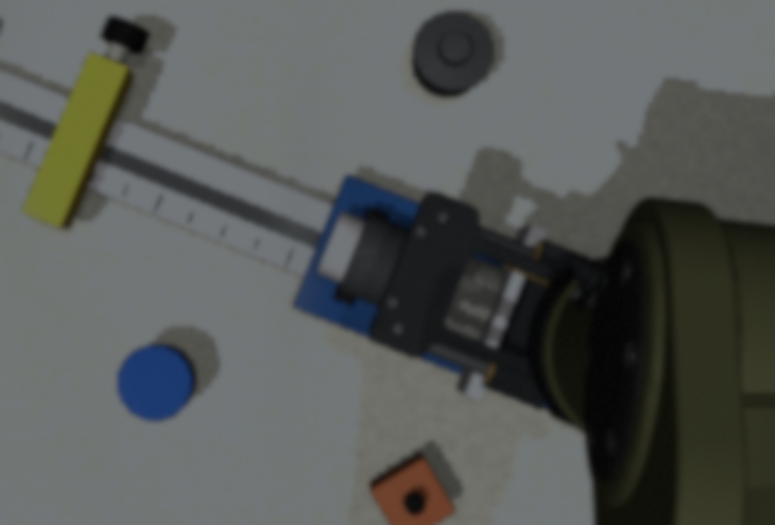

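The carriage is moving with the fingers: its front edge is at crop (325,243) and the stop face at about (100,150). The button is still fully down. I'll keep pushing.

Call:
jog_arm(
  moves=[0, 0.02, 0, 0, 0, 0, -1, 0, 0.05, 0, 0, 0, 0, -1, 0, 0.09, 0, 0, 0, 0, -1, 0, 0.13, 0, 0, 0, 0, -1, 0, 0.17, 0, 0, 0, 0, -1, 0, 0.21, 0, 0, 0, 0, -1, 0, 0.24, 0, 0, 0, 0, -1, 0, 0.26, 0, 0, 0, 0, -1],
)

```text
time: 7.3
position: [0.5004, 0.0387, 0.0562]
tool_rot: [-0.564, -3.09, -0.004]
ft_force: [-8.8, 1.6, 21.4]
grip_width: 0.004
grip_force: 10.1
```

```bash
python3 - <<'E'
from h import *
from bench import ctrl
s=ctrl.get_state(); shift(s,[.454,-.0875,.056]); print(s["torque"], "Falong",s["ft_force"]@U, "along",(s["position"]-[.4505,-.095,0])@U)
E
```

```text
7.3 pos [0.5004 0.0387 0.0562] units [-0.004 -0.448 -0.   ] yaw y 69.32 turn z units 0.0003 tilt 0.17 F [-8.83  1.6  21.39] grip 0.004
[ 0.32654207  2.03083851 -0.02849034] Falong -1.6223763470184156 along 0.14267047213027295
```

Call:
jog_arm(
  moves=[0, 0.01, 0, 0, 0, 0, -1, 0, 0.03, 0, 0, 0, 0, -1, 0, 0.055, 0, 0, 0, 0, -1, 0, 0.08, 0, 0, 0, 0, -1, 0, 0.105, 0, 0, 0, 0, -1, 0, 0.125, 0, 0, 0, 0, -1, 0, 0.135, 0, 0, 0, 0, -1, 0, 0.14, 0, 0, 0, 0, -1],
)

```text
time: 8.3
position: [0.5151, 0.0781, 0.0563]
tool_rot: [-0.564, -3.09, -0.005]
ft_force: [-8.0, 1.6, 18.4]
grip_width: 0.008
grip_force: 9.5
```

```bash
python3 - <<'E'
from h import *
from bench import ctrl
s=ctrl.get_state(); shift(s,[.454,-.0875,.056]); print(s["torque"], "Falong",s["ft_force"]@U, "along",(s["position"]-[.4505,-.095,0])@U)
im=ctrl.get_image("top"); cv2.imwrite("pics/t3.png",cv2.resize(im["pixels"][180:330,180:380,::-1],None,fx=4,fy=4))
E
```

```text
8.3 pos [0.5151 0.0781 0.0563] units [-0.004 -0.588 -0.001] yaw y 69.33 turn z units 0.0004 tilt 0.18 F [-7.95  1.6  18.41] grip 0.008
[0.32812701 1.90283047 0.03368558] Falong -1.310737675355441 along 0.18473539789485163
```

View pics/t3.png

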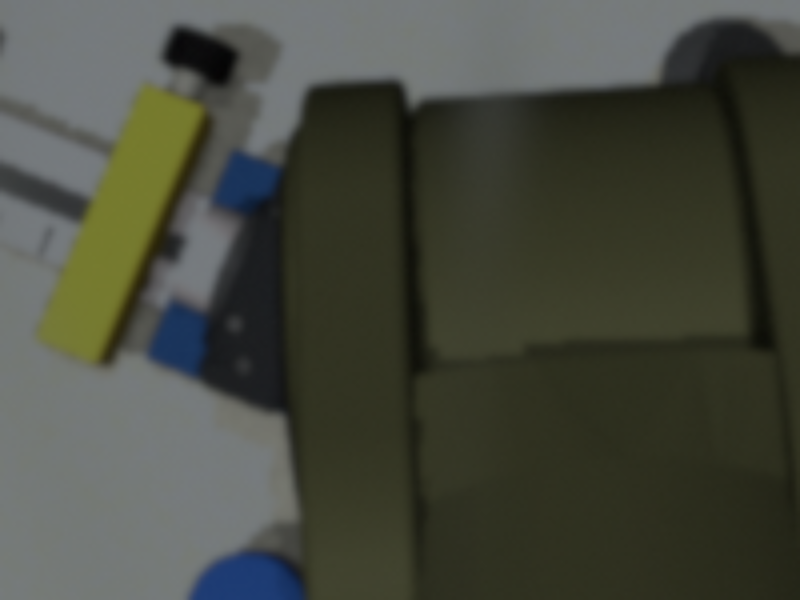

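The carriage front, at crop (190,250), is about 15 mm short of the yellow stop. I'll go on slowly.

Call:
jog_arm(
  moves=[0, 0.005, 0.001, 0, 0, 0, -1, 0, 0.013, 0.001, 0, 0, 0, -1, 0, 0.021, 0.001, 0, 0, 0, -1, 0, 0.029, 0.001, 0, 0, 0, -1, 0, 0.037, 0.001, 0, 0, 0, -1, 0, 0.044, 0.001, 0, 0, 0, -1, 0, 0.05, 0.001, 0, 0, 0, -1, 0, 0.05, 0.001, 0, 0, 0, -1],
)

```text
time: 9.35
position: [0.5189, 0.0883, 0.0561]
tool_rot: [-0.566, -3.086, 0.003]
ft_force: [-12.9, -5.8, 26.6]
grip_width: 0.002
grip_force: 13.1
```

```bash
python3 - <<'E'
from h import *
from bench import ctrl
s=ctrl.get_state(); shift(s,[.454,-.0875,.056]); print(s["torque"], "Falong",s["ft_force"]@U, "along",(s["position"]-[.4505,-.095,0])@U)
E
```

```text
9.35 pos [0.5189 0.0883 0.0561] units [-0.006 -0.625  0.002] yaw y 69.22 turn z units -0.0014 tilt 0.23 F [-12.86  -5.8   26.6 ] grip 0.002
[-1.37440684  3.04667914  0.05212486] Falong -9.974087747814409 along 0.19570020728822352
```

Call:
jog_arm(
  moves=[0, 0.004, 0, 0, 0, 0, -1, 0, 0.008, 0, 0, 0, 0, -1, 0, 0.012, 0, 0, 0, 0, -1, 0, 0.016, 0, 0, 0, 0, -1, 0, 0.02, 0, 0, 0, 0, -1, 0, 0.025, 0, 0, 0, 0, -1, 0, 0.025, 0, 0, 0, 0, -1, 0, 0.025, 0, 0, 0, 0, -1],
)

```text
time: 10.35
position: [0.5217, 0.0913, 0.0561]
tool_rot: [-0.57, -3.086, 0.01]
ft_force: [-13.2, -13.3, 27.2]
grip_width: 0.006
grip_force: 13.7
```

```bash
python3 - <<'E'
from h import *
from bench import ctrl
s=ctrl.get_state(); shift(s,[.454,-.0875,.056]); print(s["torque"], "Falong",s["ft_force"]@U, "along",(s["position"]-[.4505,-.095,0])@U)
im=ctrl.get_image("top"); cv2.imwrite("pics/t4.png",cv2.resize(im["pixels"][180:330,180:380,::-1],None,fx=4,fy=4))
E
```

```text
10.35 pos [0.5217 0.0913 0.0561] units [-0.002 -0.637  0.004] yaw y 69.08 turn z units -0.0036 tilt 0.4 F [-13.19 -13.25  27.18] grip 0.006
[-2.9973436   3.08602916 -0.04084274] Falong -17.061851822639653 along 0.1994015405215654
```

View pics/t4.png

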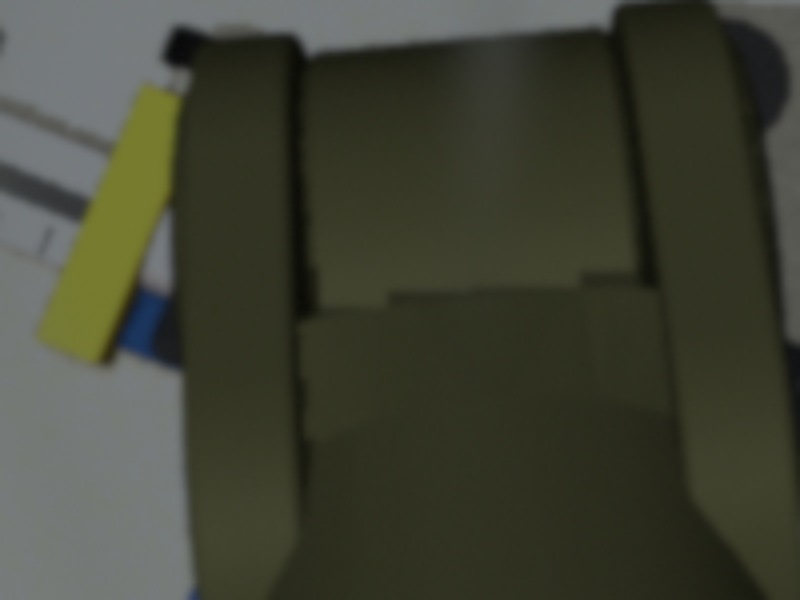

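The carriage now meets the stop: the blue touches the yellow at (125,325). The stop's corners at (145,85) and (40,330) haven't changed, the push force is 17 N and the button is fully down. I'll lift straight up past the button's travel, ease back, then clear.

Call:
jog_arm(
  moves=[0, 0, -0.01, 0, 0, 0, -1, 0, 0, -0.03, 0, 0, 0, -1, 0, 0, -0.05, 0, 0, 0, -1, 0, -0.02, -0.055, 0, 0, 0, -1, 0, -0.04, -0.06, 0, 0, 0, -1, 0, -0.045, -0.1, 0, 0, 0, -1, 0, -0.045, -0.2, 0, 0, 0, -1, 0, -0.045, -0.3, 0, 0, 0, -1],
)

```text
time: 11.4
position: [0.5178, 0.0844, 0.1446]
tool_rot: [-0.566, -3.09, -0.0]
ft_force: [-0.2, -0.3, -0.4]
grip_width: 0.004
grip_force: 0.0
```

Call:
jog_arm(
  moves=[0, -0.12, -0.1, 0, 0, 0, -1, 0, -0.25, -0.2, 0, 0, 0, -1, 0, -0.4, -0.2, 0, 0, 0, -1, 0, -0.55, -0.2, 0, 0, 0, -1, 0, -0.7, -0.2, 0, 0, 0, -1, 0, -0.83, -0.2, 0, 0, 0, -1, 0, -0.93, -0.2, 0, 0, 0, -1, 0, -0.98, -0.2, 0, 0, 0, -1],
)

```text
time: 12.4
position: [0.4133, -0.192, 0.2039]
tool_rot: [0.569, 3.089, 0.001]
ft_force: [0.6, 0.9, 0.1]
grip_width: 0.007
grip_force: 0.0
```

```bash
python3 - <<'E'
from h import *
from bench import ctrl
s=ctrl.get_state(); shift(s,[.454,-.0875,.056])
for n in("top","side"):
    im=ctrl.get_image(n); old=pickle.load(open(n+"0.pkl","rb"))
    for c,z in(("r",.064),("y",.053)):
        for i in (im,old):
            m,ce,st=mask(i,c); P=ray(i,np.argwhere(m)[:,::-1],z)[:,:2]; r=cv2.minAreaRect((P*1000).astype(np.float32)); print(n,c,ce.round(2),st[4],P.mean(0).round(4),np.round(r[0],1),np.round(r[1],1))
    cv2.imwrite(f"pics/{n}5.png",im["pixels"][...,::-1])
    if n=="side": cv2.imwrite("pics/side5.png",cv2.resize(im["pixels"][130:330,180:420,::-1],None,fx=3,fy=3))
E
```

```text
12.4 pos [ 0.4133 -0.192   0.2039] units [-0.002  0.373  0.494] yaw y 69.12 turn z units -0.0029 tilt 0.08 F [0.56 0.87 0.06] grip 0.007
top r [318.9  278.61] 395 [0.5157 0.0733] [515.3  76. ] [27.2 31.3]
top r [443.33 329.8 ] 674 [ 0.4512 -0.095 ] [451.3 -95. ] [40.5 30.4]
top y [211.35 233.59] 987 [0.573  0.2209] [571.  222.3] [23.  91.6]
top y [211.55 233.55] 1005 [0.5731 0.2206] [571.3 222.3] [22.9 92.1]
side r [287.21 265.07] 508 [0.5151 0.0782] [515.3  78.6] [47.6 32.7]
side r [333.56 371.32] 941 [ 0.4498 -0.0966] [450.2 -95.9] [44.2 34.2]
side y [244.82 216.46] 228 [0.5359 0.2255] [533.7 221. ] [48.6 28. ]
side y [262.34 214.32] 942 [0.5623 0.2103] [563.4 209.6] [52.5 92.2]
```

View pics/side5.png

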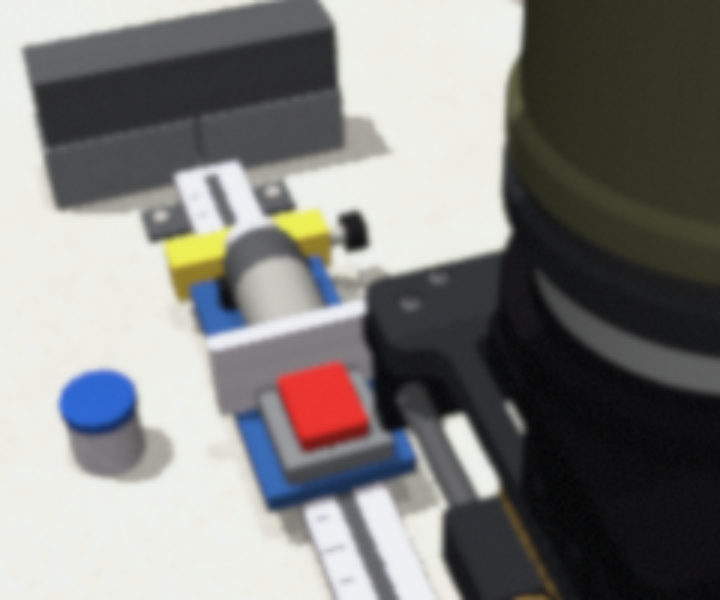

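View pics/top5.png

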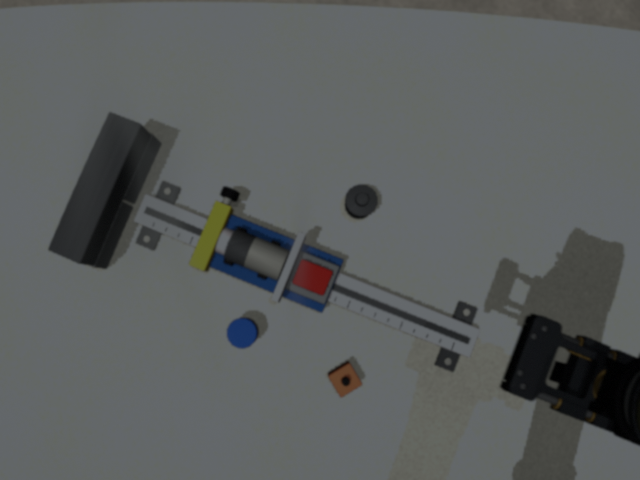

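The side view shows the carriage against the yellow stop and the red button standing up out of its housing at crop (322,403). The top view shows the stop at (211,234), unmoved, and the pot, tin and block where they started. Handing in.

```bash
python3 -c "
from bench import ctrl
print(ctrl.close_job())"
```

```text
the job is handed in; nothing more can be done
None
```

I pushed the carriage to the yellow stop with the button held fully down, then lifted off and handed the job in at about 12.5 s; the last pictures show the button up, the stop unmoved and the pot, tin and block in place, but I did not separately test that the lock had caught.

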